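Clamp the retainer disc in its fixture: strap over, cam lever down

ROBOT

A 6-joint arm with a two-finger parallel gripper is mounted at the origin on a cart in front of the work surface, level with it; the furniture and walls round the work are solid. World frame = base frame: x ahead of the robot, y to its left, z up, the work surface at z = 0. Lengths are in m, angles in rad, forces in N, time in s.
With the tool pointing down it reaches from about 0.375 to 0.9 m from the base axis. Payload 3.1 kg.
Tool frame: the origin (TCP) lies on the centre line of the jaws, within the pads' length; the fingertips stand robot.tip_reach ahead of it and the grasp point (between the pads) lies 8 mm behind it (robot.tip_reach is the distance from the TCP to the fingertips, in m); z points along the fingers, y is the line along which they close (so a half turn about z gives the same grasp; the last joint's range is limited). The gripper opens to 87 mm and grips with 3 to 60 N. Pads are 19 mm wide; open, the fingers measure 117 mm over their backs; the gripper's body (75 mm by 190 mm) begins 51 mm behind the grasp point.
Start: joints at [-1.397, 0.527, 1.433, -0, 1.181, -0.178], TCP at [0.215, -0.587, 0.234] pointing down, gripper open.
Joint ranges: [-3.08, 3.08], [-0.75, 2.2], [0.22, 2.44], [-1.43, 4.57], [0, 2.65], [-2.85, 2.85]. Speed limits (rad/s): [2.79, 2.79, 3.14, 3.14, 3.14, 3.14].

INTERFACE

Orientations are given as a unit quaternion [x, y, z, w].
In Python, from rig import robot gives the robot as it stands.
- The arm moves only by the tool jog_arm, never from a script. Its argument "motion" is one flat list of numbers, 7 for each row, row after row: the shift along the tool's x, y, z scaled (see below), then the turn, a rotation vector about the tool's x, y, z scaled (see below), then the gripper's target within -1 to 1 (shut at 1, half-way at 0, fully open at -1). In form: [x, y, z, rx, ry, rz, hand, x, y, z, rx, ry, rz, hand, ...]. A call has 1 to 12 rows; each row shifts and turns the commanded pose from where the row before left it, along the tool's axes as they then stand; what a row does not reach is not made up. The controller multiplies each number of a shift by 4 cm and each number of a turn by 4 degrees. A row lasts 1/8 s, in which the tool goes at most 62.5 mm and 10.7 degrees, less where a joint would pass 70% of its speed; a pose out of reach is approached as far as the arm can. A call with a number of a shift or a turn outside -1 to 1 is refused whole. A call with a gripper value outside its range is refused whole. The fingers move at their own pace and stop on an object; "grip_force" is the grip in N (left out, the last holds). Time passes only in rows, so rows that do not move let the fingers close. It gives the time, the measured TCP pose, the force, the opening and the grip force at its end, in the units of the state.
- robot.get_obs(): the state, without advancing time (a new reading comes with each control period).
- robot.camera(name): name is "scene" or "top" or "wrist"; returns the picture (400x640x3 uint8, blue, green, red); there is no depth.
- robot.calibration(name): a dict with "fx", "fy", "cx", "cy" (pixels), "R" (3x3) and "t" (3): a world point X has camera coordinates R X + t; the wrist camera has in their place "T_tool_cam" (4x4, takes a point from camera to tool coordinates, whose origin is the TCP and whose axes are the flange's). Camera axes: x right, y down, z forward; pixel columns grow to the right and rows downward; lengths in m; the calibration is good to about 2 mm. A picture is of the moment at which its call begins: read the wrist's pose just before it. calibration takes no time and is no camera call.
- robot.hand_in(): hands the job in; it is judged then, once.
The state is a dict: "time": time; "q": joint angles; "joint_velocities": joint speeds; "joint_torque": joint torques, N m; "position": TCP position; "tool_rot": TCP orientation; "ft_force": force on the tool from outside, world axes, zero at the start; "moment": the same for the moment, N m; "grip_width": finger opening in m; "grip_force": force on a finger pad.
Only numpy, scipy, OpenCV 4.12 (cv2) and the standard library are available. Lean on these libraries where they do the work, as an engineer would, in place of code of your own. Each camera call takes 0.05 s, during which the arm holds its last target. There are 200 camera calls.

TASK

The black slotted disc lies in the clamping fixture on the bench and has to be clamped. With the outside of the closed fingers push the blue strap round by its yellow tab until it is fully home against the stop pin, over the disc, and only then push the red cam lever all the way down so that the foot presses on the disc. Just push, gently: grasp nothing, do not lift or shift the disc, leave the other things where they stand, and finish clear of everything.

Things in the scene. Friction and masses are not known exactly. Their poses are not given: they have to be found in the camera images.
- fixture: grey clamping plate 130 (x) x 200 (y) x 16 mm fixed to the bench, differently placed and turned each time. Origin on the bench surface, z up; the plate spans -88 to +112 mm in its own y. Upright pivot post of the blue strap at its own (0, 75) mm, nest of the disc at (0, -30) mm, steel stop pin (12 mm thick, top 50 mm above the bench) at (20, 34) mm
- nest (a point): centre of the disc's seat, on the plate's upper face, 16 mm above the bench; axes as the fixture's. Four pins 7 mm high stand round the seat
- disc: black plastic retainer disc with a slot, 90 mm across, 10 mm thick, lying loose in the nest; origin at the centre of its underside
- strap (a joint): angle of the blue swing strap about its upright pivot, growing counter-clockwise from above. 0: it points along the fixture's own -x; 1.571: fully home at the stop pin, along the fixture's own -y, foot over the disc. Starts at 0 to 0.45; stays where left; about 1 N at the tab moves it. 28 mm wide, underside 41 and top 53 mm above the bench, reaches 152 mm from the pivot axis; the lever rides on it
- strap_tab (a point): middle of the upright yellow finger tab at the strap's free end, 137 mm from the pivot axis, 71 mm above the bench. A flat plate 30 mm along the strap and 9 mm thick; its top is 87 mm above the bench, 34 mm above the strap. Its own -x points outward along the strap; pushing its flat +y face toward its own -y closes the strap
- strap_pivot (a point): point on the strap's upright pivot axis at the lever's level pivot pin, 71 mm above the bench; its own -x points along the strap to the tab, its own +x along the lever as seen from above
- lever (a joint): angle of the cam lever about its level pin at point strap_pivot. 0: raised 60 degrees above level; 1.05: fully down, level, at its end stop. Starts at 0 to 0.2; stays where left; about 3 N on the red grip moves it. It points away from the tab, along strap_pivot's own +x, and swings down in the strap's upright plane. Going down, its cam lowers the foot by 8 mm
- lever_grip (a point): point on the centre line of the lever's red grip, 90 mm from the pin; the grip is a round bar 18 mm thick, from 46 to 124 mm from the pin. With the lever fully down this line is 71 mm and the grip's top 80 mm above the bench
- foot: black rubber pressure foot, 22 mm across, under the strap 105 mm from the pivot axis; with the lever up its underside is about 5 mm above the disc. Sprung: with the lever fully down it presses the disc with about 8 N
- bushing: bronze-coloured plain bushing, a ring 38 mm across and 18 mm high, standing loose on the fixture's plate beside the pivot; origin at the centre of its underside; a bystander
- piston: silvery servo piston, 52 mm across, 61 mm high, standing loose on the bench; origin at the centre of its underside; a bystander
- cap: black ribbed oil cap, 40 mm across, 36 mm high, loose on the bench; origin at the centre of its underside; a bystander
- bottle: small black and red thread-lock bottle, 34 mm across, 100 mm high, standing loose on the bench; origin at the centre of its underside; a bystander
- carton: small red and white carton, 64 x 63 x 36 mm, loose on the bench; origin at the centre of its underside; a bystander
- driver: screwdriver with a blue handle, 218 mm long, 30 mm thick, lying loose on the bench; origin at the middle of its underside; a bystander

How it is judged:
On the way, in this order (a step that is already met when the one before it is completed fails the run):
1. the strap is swung home against its stop while the cam lever is still up (value of joint strap above 1.47 rad and value of joint lever below 0.4 rad), for 0.2 s.
2. the cam lever is pushed fully down and the foot presses on the disc (value of joint strap above 1.47 rad and value of joint lever above 0.97 rad and contact force between foot and disc above 3 N), for 0.2 s.
At the end, for the whole second after the job is handed in: the strap is home within 0.1 rad of its stop, the lever down within 0.08 rad of its end, both still, the foot presses on the disc with more than 3 N, and the disc lies flat in its nest within 8 mm of the centre (all of step 2 and horizontal distance between disc and nest below 0.008 m and z of disc in the frame of nest below 0.004 m and velocity of joint each of strap, lever below 0.05 rad/s); the robot touches nothing.
It fails at once if the disc is lifted or shifted out of its nest (distance of disc from where it was at the start of the episode above 0.015 m or z of disc in the frame of nest above 0.008 m or angle between disc's own z axis and vertical above 0.15 rad).
It fails at once if the clamp is forced or squeezed: the fingers press on it with more than 38 N (contact force between the fingers and fixture above 38 N).
It fails at once if a bystander is knocked, lifted or shifted by more than 25 mm (distance of any of bushing, piston, cap, bottle, carton, driver from where it was at the start of the episode above 0.025 m).
It also fails if it takes over 51 s, if anything falls off the work surface, if the arm or the gripper's body presses on something with over 40 N, if the wrist force passes 120 N, or if a joint passes its speed limit or range.

## Working session

There is one attempt and no reset: what is moved stays moved. The work goes in short steps, Python scripts to look and compute and a tool call to move; the robot and the scene stay as the last step left them, time stands still between calls to the robot, and variables do not carry over. Pictures are saved under pics/ and viewed, at most 10 in all, crops included, and the job is handed in when it is done.

Besides the shell and the picture viewer there is one more tool, called after "Call:" as name(argument=value, ...) on one line, values as JSON. jog_arm: Moves the arm, as the interface text tells. Shifts and turns lie within -1 to 1; 1 stands for 4 cm of shift or 4 degrees of turn. Its arguments: {"type":"object","properties":{"motion":{"type":"array","items":{"type":"number"}},"grip_force":{"type":"number"}},"required":["motion"]}

```bash
mkdir -p pics; python3 - <<'E'
from rig import robot
import cv2
o=robot.get_obs();print(o['time'],o['position'],o['tool_rot'],robot.tip_reach)
for n in("top","scene"):
    cv2.imwrite(f"pics/{n}0.png",robot.camera(n))
    c=robot.calibration(n);print(n,c)
print(robot.calibration("wrist"))
E
```

```text
0.0 [ 0.21529823 -0.58600243  0.2325565 ] [ 9.84566905e-01  1.75005255e-01  8.51303810e-06 -1.08167997e-03] 0.011
top {'fx': 439.8859980422058, 'fy': 439.8859980422058, 'cx': 324.10430821975, 'cy': 193.4701773552346, 'R': array([[ 0.01956943, -0.99980578, -0.0023308 ],
       [-0.99443487, -0.01922282, -0.10358466],
       [ 0.10351974,  0.00434492, -0.99461791]]), 't': array([-0.04717749,  0.54359559,  1.44772119])}
scene {'fx': 421.8221118757279, 'fy': 421.8221118757279, 'cx': 319.37592970103447, 'cy': 196.85514810672726, 'R': array([[-0.56021194, -0.8280272 , -0.02309837],
       [-0.53787321,  0.38482831, -0.75006638],
       [ 0.62996428, -0.40777215, -0.66095906]]), 't': array([0.2597547 , 0.40209024, 0.95699416])}
{'fx': 306.5815967166233, 'fy': 306.5815967166233, 'cx': 319.80877268663306, 'cy': 200.12159749764007, 'T_tool_cam': array([[-1.45333850e-03, -9.70623358e-01, -2.40599634e-01,
         6.39365796e-02],
       [ 9.99998863e-01, -1.31364881e-03, -7.40976279e-04,
         2.56937764e-04],
       [ 4.03145462e-04, -2.40600437e-01,  9.70624164e-01,
        -1.50250000e-01],
       [ 0.00000000e+00,  0.00000000e+00,  0.00000000e+00,
         1.00000000e+00]])}
```

View pics/top0.png

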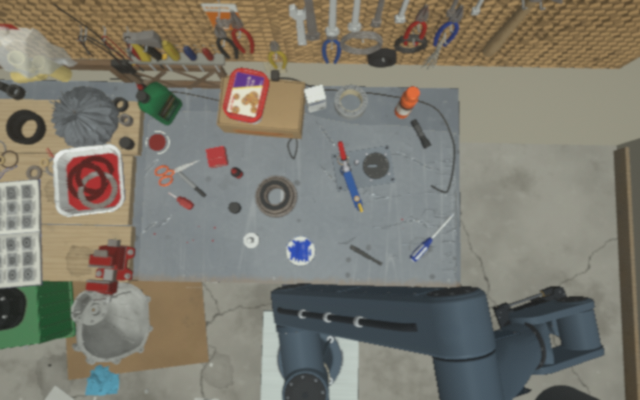

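View pics/scene0.png

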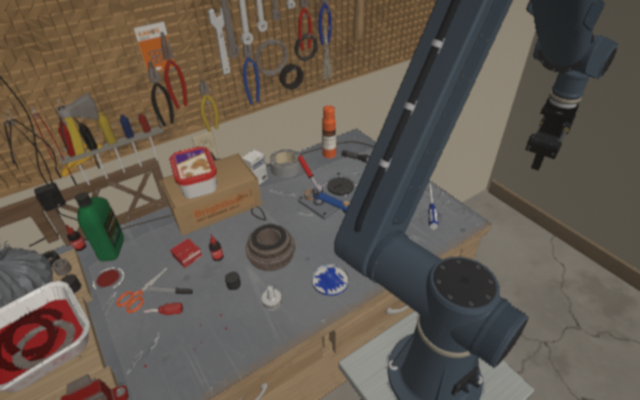

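The top view shows the strap (blue) from about (345,168) to its yellow tab at (361,209). The red lever runs up to (341,142), and the disc is at (375,165). I'll zoom in and measure.

```bash
cat > h.py <<'E'
import numpy as np, cv2
from rig import robot
from scipy.spatial.transform import Rotation as Rn
def ray(c,u,v,z,T=None):
    d=np.array([(u-c['cx'])/c['fx'],(v-c['cy'])/c['fy'],1.])
    if T is None: o=-c['R'].T@c['t']; w=c['R'].T@d
    else: o=T[:3,3]; w=T[:3,:3]@d
    return o+w*(z-o[2])/w[2]
def wristT(o):
    T=np.eye(4);T[:3,:3]=Rn.from_quat(o['tool_rot']).as_matrix();T[:3,3]=o['position']
    return T@robot.calibration('wrist')['T_tool_cam']
E
python3 - <<'E'
from h import *
im=cv2.imread("pics/top0.png");c=robot.calibration('top')
x0,y0,x1,y1=290,80,470,270
cv2.imwrite("pics/crop0.png",cv2.resize(im[130:225,320:470],None,fx=5.3,fy=5.3,interpolation=cv2.INTER_CUBIC))
hsv=cv2.cvtColor(im,cv2.COLOR_BGR2HSV)
def m(lo,hi,z,nm):
    k=cv2.inRange(hsv,lo,hi);k[:130]=0;k[225:]=0;k[:,:325]=0;k[:,400:]=0
    n,_,s,ce=cv2.connectedComponentsWithStats(k)
    for i in range(1,n):
        if s[i][4]>8: print(nm,s[i],ce[i].round(1),ray(c,*ce[i],z).round(4))
m((20,80,80),(35,255,255),.071,'yel');m((100,120,60),(125,255,255),.053,'blue')
m((0,150,80),(6,255,255),.12,'red');m((0,0,0),(180,255,60),.026,'black')
E
```

```text
yel [358 204   5   8  27] [360.1 207.5] [ 0.4964 -0.1544  0.071 ]
blue [344 172  14  25 161] [350.5 183.4] [ 0.5769 -0.1233  0.053 ]
red [339 142   7  17  53] [341.6 150.5] [ 0.6731 -0.0898  0.12  ]
```

View pics/crop0.png

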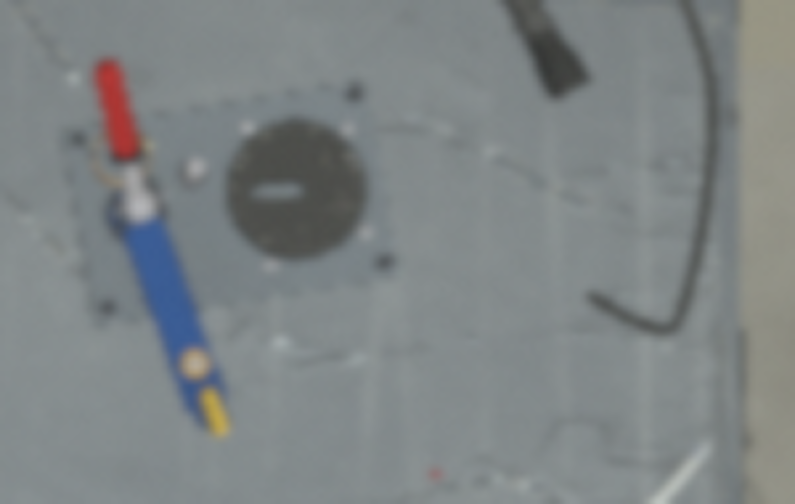

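The crop shows the disc at (297,189), the stop pin at (195,168), the tab at (215,410) and four corner holes. The strap is about 0.2 rad off its zero. Now I'll work out the fixture pose.

```bash
python3 - <<'E'
from h import *
c=robot.calibration('top')
P=lambda x,y,z: ray(c,320+(x+.5)/5.3-.5,130+(y+.5)/5.3-.5,z)
a=[P(*p,.016) for p in((75,137),(107,307),(353,92),(385,262))]
for i in a: print(i.round(4))
d=P(297,189,.026);pin=P(195,168,.05);tab=P(215,406,.087)
y=(a[0]+a[1]-a[2]-a[3])[:2];x=(a[0]-a[1]+a[2]-a[3])[:2]
th=np.arctan2(-y[0],y[1]);print('yaw from y,x',th,np.arctan2(x[1],x[0]),'disc',d,'pin',pin,'tab',tab)
# fit yaw with disc->pin
v=(pin-d)[:2]; print('yaw from pin',np.arctan2(v[1],v[0])-np.arctan2(64,20), np.linalg.norm(v))
for t in (th,):
    R=np.array([[np.cos(t),-np.sin(t)],[np.sin(t),np.cos(t)]])
    mid=np.mean(a,0)[:2]; piv=d[:2]+R@[0,105]; print('mid own',R.T@(mid-d[:2])-[0,30],'piv',piv)
    s=R.T@(tab[:2]-piv);print('strap',np.arctan2(-s[1],-s[0]),np.linalg.norm(s))
    print('pin-own',R.T@(pin[:2]-d[:2])+[0,-30])
    r=P(109,66,.17)[:2];print('levertip own',R.T@(r-piv))
E
```

```text
[ 0.6768 -0.0669  0.016 ]
[ 0.567  -0.0892  0.016 ]
[ 0.7097 -0.2457  0.016 ]
[ 0.5994 -0.2667  0.016 ]
yaw from y,x 0.18131695680107018 0.19460438798037896 disc [ 0.64392161 -0.20893474  0.026     ] pin [ 0.65193014 -0.14206735  0.05      ] tab [ 0.49944963 -0.15339182  0.087     ]
yaw from pin 0.18368522968758905 0.0673452553262758
mid own [ 1.92097114e-03 -2.99578661e+01] piv [-18.29021362 103.06980714]
strap 1.5695373802726191 104.91939882024812
pin-own [ 1.99351175e-02 -2.99356729e+01]
levertip own [ 6.71753590e-02 -1.04884652e+02]
```

Call:
jog_arm(motion=[0.86,-0.72,0,0,0,0,1,0.86,-0.72,0,0,0,0,1,0.86,-0.72,0,0,0,0,1,0.86,-0.72,0,0,0,0,1,0.86,-0.72,0,0,0,0,1,0.86,-0.72,0,0,0,0,1,0.86,-0.72,0,0,0,0,1,0.86,-0.72,0,0,0,0,1,0.86,-0.72,0,0,0,0,1,0.86,-0.72,0,0,0,0,1,0.86,-0.72,0,0,0,0,1,0.86,-0.72,0,0,0,0,1])

```text
time: 1.6
position: [0.4842, -0.1186, 0.2333]
tool_rot: [0.985, 0.175, -0.0, -0.0]
ft_force: [0.1, -0.1, -1.4]
grip_width: 0.0006
grip_force: 0.0
```

Call:
jog_arm(motion=[0,0,0.5,0,0,0,1,0,0,0,0,0,0,1])

```text
time: 1.85
position: [0.4827, -0.1188, 0.2123]
tool_rot: [0.984, 0.176, -0.002, -0.001]
ft_force: [0.2, 0.5, -0.7]
grip_width: 0.0004
grip_force: 0.0
```

```bash
python3 - <<'E'
from h import *
o=robot.get_obs();print(o['time'],o['position'].round(4),o['ft_force'],o['grip_width'],o['q'])
im=robot.camera('wrist');cv2.imwrite('pics/w1.png',im)
hsv=cv2.cvtColor(im,cv2.COLOR_BGR2HSV);k=cv2.inRange(hsv,(20,80,80),(35,255,255))
n,_,s,ce=cv2.connectedComponentsWithStats(k);T=wristT(o);c=robot.calibration('wrist')
for i in range(1,n):
    if s[i][4]>60: print(s[i],ce[i],ray(c,*ce[i],.08,T))
E
```

```text
1.85 [ 0.4827 -0.1188  0.2123] [ 0.20770326  0.54616026 -0.71392942] 0.00036800296400922095 [-4.66457464e-01  3.88256323e-01  1.76868985e+00 -1.33375298e-04
  9.88820825e-01  7.51179207e-01]
[350 151  18  18 159] [358.09433962 159.23899371] [ 0.52498461 -0.14037904  0.08      ]
[352 176  13  36 380] [358.38157895 193.47105263] [ 0.49515684 -0.15265916  0.08      ]
[300 233   7  55 233] [302.38197425 260.66523605] [ 0.41194748 -0.1258715   0.08      ]
[334 233   6  55 226] [337.06637168 261.50884956] [ 0.42308307 -0.15870444  0.08      ]
[ 114  296  348   15 2493] [295.38949057 304.3293221 ] [ 0.36303194 -0.13536518  0.08      ]
```

View pics/w1.png

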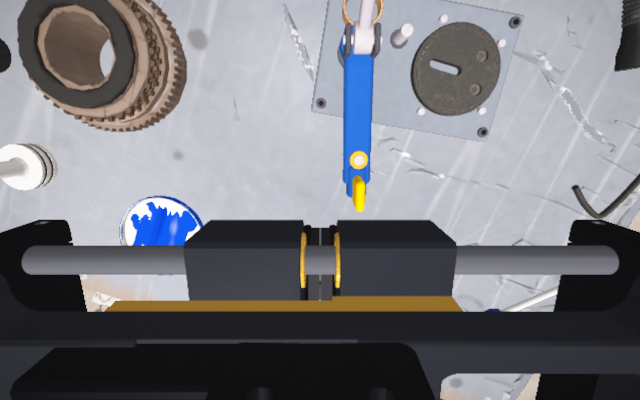

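Wrist view: the tab is at (358,193), the strap runs up from it, and the disc at (456,68) is free. The tool sits about 36 mm to the strap's +y side, so I can descend.

Call:
jog_arm(motion=[0,0,0.8,0,0,0,1,0,0,0.8,0,0,0,1,0,0,0.8,0,0,0,1,0,0,0.6,0,0,0,1,0,0,0.5,0,0,0,1,0,0,0,0,0,0,1])

```text
time: 2.65
position: [0.4832, -0.1206, 0.0729]
tool_rot: [0.985, 0.174, -0.001, -0.001]
ft_force: [-1.1, 0.5, -0.4]
grip_width: 0.0007
grip_force: 0.0
```

Call:
jog_arm(motion=[0,0.15,0,0,0,0,1,0,0.15,0,0,0,0,1,0,0.15,0,0,0,0,1,0,0,0,0,0,0,1])

```text
time: 3.15
position: [0.4907, -0.1377, 0.074]
tool_rot: [0.985, 0.175, 0.001, 0.0]
ft_force: [0.2, 0.0, 0.5]
grip_width: 0.0004
grip_force: 0.0
```

Call:
jog_arm(motion=[0,0.1,0.04,0,0,0,1,-0.03,0.24,0,0,0,-1,1,-0.03,0.24,0,0,0,-1,1,-0.03,0.24,0,0,0,-1,1,-0.03,0.24,0,0,0,-1,1,-0.03,0.24,0,0,0,-1,1,-0.03,0.24,0,0,0,-1,1])

```text
time: 4.03
position: [0.5135, -0.1933, 0.0716]
tool_rot: [0.926, 0.377, -0.0, -0.001]
ft_force: [-0.0, 1.9, -0.1]
grip_width: 0.0006
grip_force: 0.5
```

```bash
python3 - <<'E'
from h import *
o=robot.get_obs();print(o['time'],o['position'].round(4),o['ft_force'],o['q'].round(2))
x=Rn.from_quat(o['tool_rot']).as_matrix()[:,0];print(np.degrees(np.arctan2(x[1],x[0])))
im=robot.camera('wrist');cv2.imwrite('pics/w2.png',im)
E
```

```text
4.025 [ 0.5135 -0.1933  0.0716] [-0.03133092  1.88928408 -0.14005483] [-0.56  0.67  1.75  0.    0.72  0.23]
44.294352491588306
```

View pics/w2.png

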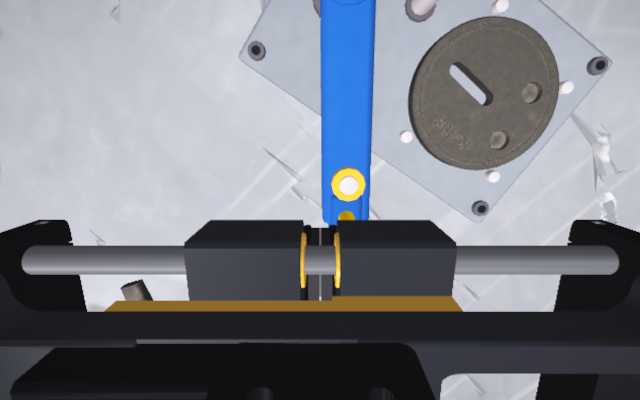

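The fingers are bearing on the tab at about 2 N and the strap is parallel to tool x, so I'll continue the arc.

Call:
jog_arm(motion=[-0.02,0.24,0,0,0,-1,1,-0.02,0.24,0,0,0,-1,1,-0.02,0.24,0,0,0,-1,1,-0.02,0.24,0,0,0,-1,1,-0.02,0.24,0,0,0,-1,1,-0.02,0.24,0,0,0,-1,1,-0.02,0.24,0,0,0,-1,1,-0.02,0.24,0,0,0,-1,1,-0.02,0.24,0,0,0,-1,1,-0.02,0.24,0,0,0,-1,1,-0.02,0.24,0,0,0,-1,1])

```text
time: 5.45
position: [0.6023, -0.2457, 0.0715]
tool_rot: [0.718, 0.696, -0.0, -0.001]
ft_force: [-0.7, 0.6, 0.2]
grip_width: 0.0004
grip_force: 0.5
```

Call:
jog_arm(motion=[-0.02,0.24,0,0,0,-1,1,-0.01,0.1,0,0,0,-0.5,1,0,0,0,0,0,0,1])

```text
time: 5.82
position: [0.6165, -0.2475, 0.0717]
tool_rot: [0.681, 0.732, -0.0, -0.0]
ft_force: [0.3, -0.4, -0.0]
grip_width: 0.0004
grip_force: 0.0
```

```bash
python3 - <<'E'
from h import *
o=robot.get_obs();print(o['time'],o['position'].round(4),o['ft_force'],o['q'].round(2))
x=Rn.from_quat(o['tool_rot']).as_matrix()[:,0];print(np.degrees(np.arctan2(x[1],x[0])))
d=o['position'][:2]-[.6246,-.1057];print(np.linalg.norm(d),np.degrees(np.arctan2(d[1],d[0])))
E
```

```text
5.825 [ 0.6165 -0.2475  0.0717] [ 0.30211426 -0.38508004 -0.01148825] [-0.55  0.78  1.44 -0.    0.92 -0.62]
94.12079521312953
0.1420670649641872 -93.27694847409542
```

Call:
jog_arm(motion=[-0.01,0.2,0,0,0,-0.8,1,-0.01,0.1,0,0,0,-0.4,1,0,0.05,0,0,0,-0.2,1,0,0,0,0,0,0,1])

```text
time: 6.32
position: [0.6305, -0.2471, 0.072]
tool_rot: [0.645, 0.765, 0.0, 0.0]
ft_force: [-0.3, -0.7, -0.5]
grip_width: 0.0004
grip_force: 0.1
```

Call:
jog_arm(motion=[0,0.04,0,0,0,0,1,0,0,0,0,0,0,1])

```text
time: 6.58
position: [0.6321, -0.2468, 0.072]
tool_rot: [0.644, 0.765, 0.0, 0.0]
ft_force: [-0.5, 0.3, -0.1]
grip_width: 0.0003
grip_force: 0.2
```

Call:
jog_arm(motion=[0,0.04,0,0,0,0,1,0,0,0,0,0,0,1])

```text
time: 6.82
position: [0.6338, -0.2466, 0.072]
tool_rot: [0.644, 0.765, 0.0, 0.0]
ft_force: [-0.1, -1.0, -0.4]
grip_width: 0.0003
grip_force: 0.2
```

Call:
jog_arm(motion=[0,0.06,0,0,0,0,1,0,0.04,0,0,0,0,1,0,0,0,0,0,0,1])

```text
time: 7.2
position: [0.6346, -0.2464, 0.0719]
tool_rot: [0.644, 0.765, -0.002, -0.003]
ft_force: [-7.8, -3.4, 3.9]
grip_width: 0.0004
grip_force: 4.4
```

```bash
python3 - <<'E'
from h import *
o=robot.get_obs();print(o['ft_force'],o['position'])
t=cv2.resize(robot.camera('top')[130:225,320:420],None,fx=5,fy=5,interpolation=cv2.INTER_CUBIC)
w=robot.camera('wrist')[0:240,200:500]
w=cv2.resize(w,None,fx=1,fy=1);t=t[:,:500]
c=np.zeros((475,800,3),np.uint8);c[:,:500]=t;c[:240,500:]=w;cv2.imwrite('pics/c3.png',c)
E
```

```text
[-7.78525678 -3.4140256   3.86771969] [ 0.63463513 -0.24638638  0.07186117]
```

View pics/c3.png

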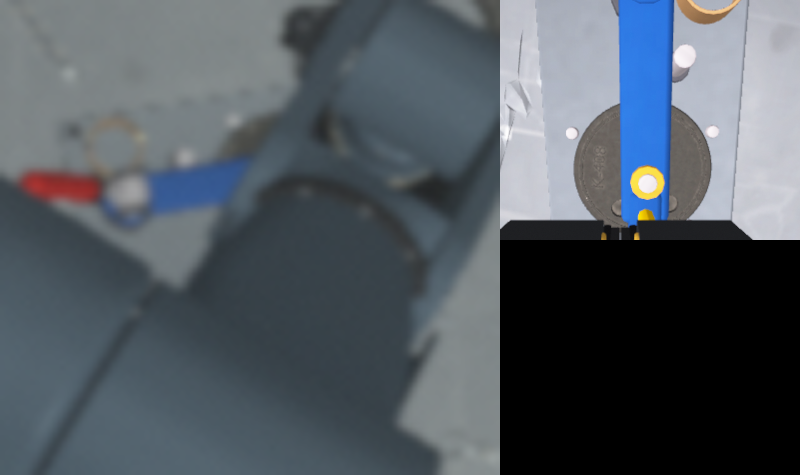

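The strap is home: it touches the pin at wrist-crop (683,57), is centred over the disc, and the contact force is about 8.5 N. I'll back off, rise, and move toward the lever.

Call:
jog_arm(motion=[0,-0.2,0,0,0,0,1,0,-0.2,0,0,0,0,1,0,0,-0.6,0,0,0,1,0,0,-0.9,0,0,0,1,0,0,-0.9,0,0,0,1,0,0,-0.9,0,0,0,1,0,0,-0.9,0,0,0,1,0.7,0.2,0,0,0,0,1,0.7,0.4,0,0,0,0,1,0.6,0.3,0,0,0,0,1,0,0,0,0,0,0,1])

```text
time: 8.68
position: [0.644, -0.1615, 0.24]
tool_rot: [0.643, 0.766, 0.0, -0.0]
ft_force: [-0.1, 0.1, -0.5]
grip_width: 0.0006
grip_force: 0.0
```

```bash
python3 - <<'E'
from h import *
o=robot.get_obs();print(o['time'],o['position'].round(4),o['ft_force'],o['q'].round(2))
im=robot.camera('wrist');cv2.imwrite('pics/w4.png',im);c=robot.calibration('wrist');T=wristT(o)
hsv=cv2.cvtColor(im,cv2.COLOR_BGR2HSV);k=cv2.inRange(hsv,(0,150,80),(6,255,255))|cv2.inRange(hsv,(174,150,80),(180,255,255))
n,_,s,ce=cv2.connectedComponentsWithStats(k)
for i in range(1,n):
    if s[i][4]>200: print(s[i],ce[i],ray(c,*ce[i],.149,T))
E
```

```text
8.675 [ 0.644  -0.1615  0.24  ] [-0.13676589  0.10617981 -0.47647512] [-0.41  0.58  1.32  0.    1.25 -0.59]
[ 290   19   28   87 1894] [304.44561774  60.90073918] [ 0.61287991 -0.05562693  0.149     ]
```

View pics/w4.png

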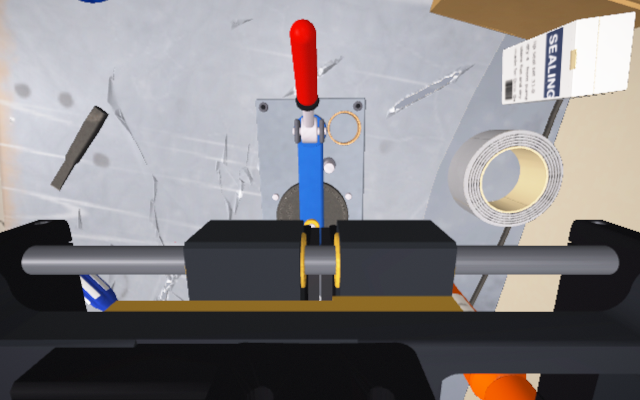

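The lever's red grip spans (307,105) to (303,20), still raised; the pivot is at about (310,130) and the bushing at (344,128).

```bash
python3 - <<'E'
from h import *
o=robot.get_obs();c=robot.calibration('wrist');T=wristT(o);R=Rn.from_quat(o['tool_rot']).as_matrix()
for n,u,v,z in(('pivot',310,130,.08),('gripbase',307.5,103,.111),('tip',303,24,.178),('tipLow',303,24,.155),('bush',344,128,.034)):
    p=ray(c,u,v,z,T);print(n,p.round(4),'tool',(R.T@(p-o['position'])).round(4))
E
```

```text
pivot [ 0.6229 -0.1065  0.08  ] tool [ 0.0593 -0.011   0.1599]
gripbase [ 0.6178 -0.0835  0.111 ] tool [ 0.0828 -0.012   0.1289]
tip [ 0.6108 -0.0413  0.178 ] tool [ 0.1256 -0.0117  0.0619]
tipLow [ 0.6085 -0.035   0.155 ] tool [ 0.1322 -0.0129  0.0849]
bush [ 0.6591 -0.0988  0.034 ] tool [0.0606 0.026  0.2059]
```

Call:
jog_arm(motion=[0.54,-0.08,0,0,0,0,1,0.54,-0.08,0,0,0,0,1,0.54,-0.08,0,0,0,0,1,0.54,-0.06,0,0,0,0,1,0,0,0.7,0,0,0,1,0,0,0.5,0,0,0,1,0,0,0.4,0,0,0,1,0,0,0.2,0,0,0,1,0,0,0,0,0,0,1])

```text
time: 9.85
position: [0.6172, -0.0804, 0.1676]
tool_rot: [0.644, 0.765, -0.0, -0.0]
ft_force: [-0.0, -0.0, 0.0]
grip_width: 0.0004
grip_force: 0.0
```

Call:
jog_arm(motion=[0.1,0,0.1,0,0,0,1,0.12,0,0.1,0,0,0,1,0.12,0,0.1,0,0,0,1,0,0,0,0,0,0,1])

```text
time: 10.35
position: [0.6151, -0.0667, 0.156]
tool_rot: [0.644, 0.765, 0.0, 0.0]
ft_force: [-0.4, 0.4, 1.6]
grip_width: 0.0005
grip_force: 0.2
```

Call:
jog_arm(motion=[0.08,0,0.1,0,0,0,1,0.08,0,0.1,0,0,0,1,0.08,0,0.1,0,0,0,1,0.08,0,0.12,0,0,0,1,0.08,0,0.12,0,0,0,1,0.08,0,0.12,0,0,0,1,0.08,0,0.12,0,0,0,1,0.08,0,0.12,0,0,0,1])

```text
time: 11.35
position: [0.6105, -0.0418, 0.1195]
tool_rot: [0.644, 0.765, -0.0, -0.0]
ft_force: [-0.1, -1.0, 1.6]
grip_width: 0.0003
grip_force: 0.9
```

Call:
jog_arm(motion=[0.04,0,0.12,0,0,0,1,0.04,0,0.12,0,0,0,1,0.03,0,0.12,0,0,0,1,0.02,0,0.12,0,0,0,1,0,0,0,0,0,0,1])

```text
time: 11.98
position: [0.6096, -0.0368, 0.1002]
tool_rot: [0.644, 0.765, -0.0, -0.0]
ft_force: [0.3, -0.6, -0.5]
grip_width: 0.0004
grip_force: 0.0
```

Call:
jog_arm(motion=[0,0,0.1,0,0,0,1,0,0,0.08,0,0,0,1,0,0,0,0,0,0,1])

```text
time: 12.35
position: [0.6098, -0.0369, 0.0933]
tool_rot: [0.644, 0.765, -0.0, 0.0]
ft_force: [0.4, 0.0, -0.6]
grip_width: 0.0005
grip_force: 0.1
```

```bash
python3 - <<'E'
from h import *
o=robot.get_obs();print(o['time'],o['position'].round(4),o['ft_force'])
s=robot.camera('scene')[130:250,250:410];w=robot.camera('wrist')
c=np.zeros((600,800,3),np.uint8);c[:,:]=cv2.resize(s,(800,600),interpolation=cv2.INTER_CUBIC)
c[:200,:320]=cv2.resize(w,(320,200));cv2.imwrite('pics/c5.png',c)
E
```

```text
12.35 [ 0.6098 -0.0369  0.0933] [ 0.43683483  0.00391717 -0.61976216]
```

View pics/c5.png

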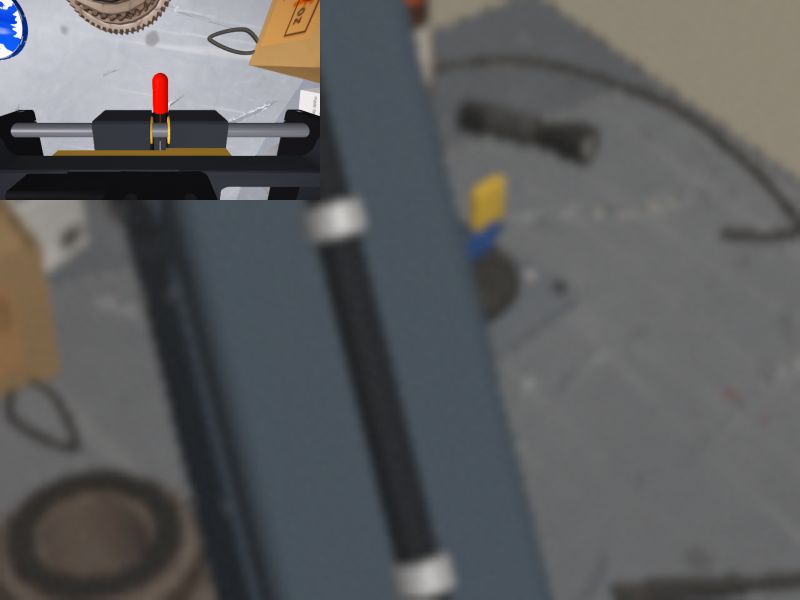

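The wrist inset shows the grip passing right under the fingers, centred, and the tab is in place. I'll press the last few mm.

Call:
jog_arm(motion=[0,0,0.06,0,0,0,1,0,0,0,0,0,0,1])

```text
time: 12.7
position: [0.6098, -0.0369, 0.0913]
tool_rot: [0.644, 0.765, -0.0, 0.0]
ft_force: [-0.1, 0.8, 2.7]
grip_width: 0.0006
grip_force: 1.4
```

Call:
jog_arm(motion=[0,0,0.04,0,0,0,1,0,0,0,0,0,0,1])

```text
time: 12.95
position: [0.6098, -0.0369, 0.0911]
tool_rot: [0.644, 0.765, -0.0, 0.0]
ft_force: [-3.4, 0.6, 10.7]
grip_width: 0.0004
grip_force: 5.3
```

It reached the end stop at the expected height with 10.7 N. I'll rise clear and verify.

Call:
jog_arm(motion=[0,0,0,0,0,0,1,0,0,-0.3,0,0,0,1,0,0,-0.8,0,0,0,1,0,0,-0.9,0,0,0,1,0,0,-0.9,0,0,0,1,-0.7,0,-0.7,0,0,0,1,-0.9,0,0,0,0,0,1,-0.9,0,0,0,0,0,1,-0.6,0,0,0,0,0,1,0,0,0,0,0,0,1,0,0,0,0,0,0,1])

```text
time: 14.32
position: [0.6303, -0.1579, 0.2332]
tool_rot: [0.644, 0.765, 0.0, -0.001]
ft_force: [-0.2, 0.1, -0.6]
grip_width: 0.0007
grip_force: 0.0
```

```bash
python3 - <<'E'
from h import *
o=robot.get_obs();print(o['time'],o['position'].round(4),o['ft_force'])
im=robot.camera('wrist');cv2.imwrite('pics/w6.png',im);c=robot.calibration('wrist');T=wristT(o);R=Rn.from_quat(o['tool_rot']).as_matrix()
hsv=cv2.cvtColor(im,cv2.COLOR_BGR2HSV);k=cv2.inRange(hsv,(0,150,80),(6,255,255))|cv2.inRange(hsv,(174,150,80),(180,255,255))
n,_,s,ce=cv2.connectedComponentsWithStats(k)
for i in range(1,n):
    if s[i][4]>200:
        a=ray(c,ce[i][0],s[i][1],.071,T);b=ray(c,ce[i][0],s[i][1]+s[i][3],.071,T);print(s[i],a,b,np.linalg.norm(a-b), np.linalg.norm(a[:2]-[.6229,-.1065]))
E
```

```text
14.325 [ 0.6303 -0.1579  0.2332] [-0.16651942  0.07579971 -0.55237734]
[ 312    0   19   85 1501] [0.60048968 0.01370878 0.071     ] [ 0.61275209 -0.0577232   0.071     ] 0.0724768552365897 0.12227989616941833
```

View pics/w6.png

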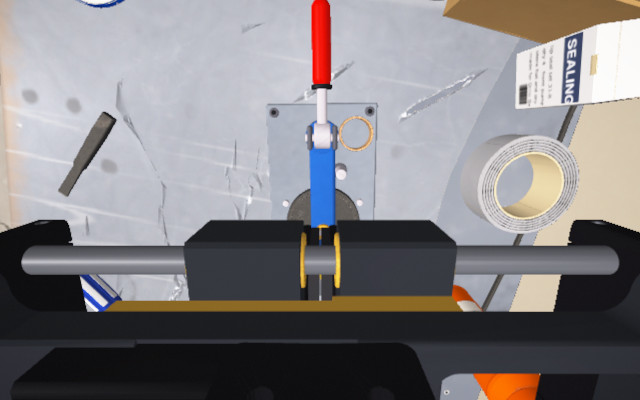

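The lever is level: its grip at (321,0–85) matches the 46–124 mm span. The strap sits against the pin at (341,171), and the arm is clear of everything.

```bash
python3 -c "
from rig import robot
print(robot.hand_in())"
```

```text
the job is handed in; nothing more can be done
None
```

I swung the strap home against the stop pin and then pushed the cam lever down to its end stop. The arm finished clear and the job is handed in; the hand-in returned no verdict, and I had no direct reading of the foot's force on the disc.

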